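# Shift a gear selector through its L-shaped gate

### The job

The gear selector module from a car is bolted to a plate on the bench. With your fingertips or the outside of your fingers push its lever back along the long leg of the gate to the corner, then across to the end of the short leg, and leave it there, fully home. Only push the lever, do not take hold of it, and leave the other things on the bench and on the plate where they are.

Things in the scene. Friction and masses are not known exactly. Their poses are not given: they have to be found in the camera images.
- selector: Gear selector module, fixed: steel bench plate 320 x 230 x 8 mm, black housing 205 x 118 mm, aluminium gate plate on top (upper face 104 mm, black rim 106 mm above the bench; only the lever rises higher). Origin: centre of the plate's underside; x along the long leg of the slot, away from its corner (front of the car); y to the side of the short leg; z up.
- gate_corner (a point): Corner of the dark L-shaped slot (17 to 23 mm wide), 104 mm above the bench on the gate's upper face. It lies at (-28, 0) mm in the frame of selector; the slot's centre line runs from the front end of the long leg at (28, 0) to this corner, then along +y to gate_end.
- gate_end (a point): End of the short leg, where the lever's shaft finally stands: on the gate's upper face at (-28, 28) mm in the frame of selector, 28 mm from gate_corner.
- grip (a point): Point on the axis of the lever's knob, 130 mm from the pivot, 28 mm below the knob's top; z points up along the lever. The lever is a 12 mm steel shaft with a round black pear-shaped knob from 85 to 158 mm from the pivot: diameter 27 mm at its foot, 30 at 100 mm, 41 at 128 mm, 44 at 142 mm, flat 20 mm top. Upright, this point is 162 mm above the bench.
- pivot (a point): The point about which the lever swings, inside the housing: (0, 0, 32) mm in the frame of selector.
- shift (a joint): Lever's swing along the long leg, rad: 0 leaning 0.38 rad to the front end (+x of selector), 0.38 upright, 0.76 at the stop at the corner, leaning 0.38 rad to -x. The whole travel moves the knob about 100 mm. Stays where it is left; about 4 to 5 N at the knob moves it. Starts between 0 and 0.42.
- select (a joint): The lever's swing across, rad: about 0 in the long leg, 0.34 at the end of the short leg (leaning to +y of selector; the knob moves about 43 mm). The gate blocks it unless shift is above about 0.68. It stays where it is left; about 3 to 4 N at the knob.
- head_unit: A loose grey steel car head unit, 175 x 171 x 54 mm, flat on the bench on the left; origin at the centre of its underside. Leave alone.
- screw_tin: A small loose aluminium bowl, 48 mm wide, 26 mm high, on the bench plate beside the housing; origin at the centre of its underside. Leave alone.
- spare_knob: A loose spare knob of the same pear shape, 44 mm wide, 73 mm high, standing on the bench plate beside the housing; origin at the centre of its underside. Leave alone.
- screwdriver: A loose screwdriver, 190 mm long, lying on the bench on the right; leave alone.
- multimeter: A loose dark grey multimeter, 150 x 80 mm, 43 mm high over its dial, lying on the bench on the right; origin at the centre of its underside. Leave alone.
- connector: A loose black connector plug, 42 x 34 x 24 mm, lying beyond the module; origin at the centre of its underside. Leave alone.
- relay: A loose black relay, 28 x 28 x 44 mm, standing pins up beyond the module; origin at the centre of its underside. Leave alone.

How it is judged:
By the outcome, as a careful person would: the job done as asked, in the order asked, and still so for the second after the job is handed in, with the robot touching nothing.
It also fails if it takes over 42 s, if anything falls off the work surface, if the arm or the gripper's body presses on something with over 40 N, if the wrist force passes 120 N, or if a joint passes its speed limit or range.

### The arm

A 6-joint arm with a two-finger parallel gripper is mounted at the origin on the work surface. World frame = base frame: x ahead of the robot, y to its left, z up, the work surface at z = 0. Lengths are in m, angles in rad, forces in N, time in s.
With the tool pointing down it reaches from about 0.35 to 0.975 m from the base axis. Payload 4.9 kg.
Tool frame: the origin (TCP) lies on the mounting face of the last link; the fingertips stand 173 mm ahead of it and the grasp point (between the pads) lies 155 mm ahead of it; x points along the fingers, z is the direction in which the jaws open and shut, and the axes are right-handed (so a half turn about x gives the same grasp; the last joint's range is limited). The gripper opens to 85 mm and grips with 20 to 120 N. Pads are 22 mm wide; open, the fingers measure 114 mm over their backs; the gripper's body (76 mm by 85 mm) begins 54 mm behind the grasp point. The pads swing forward as they close: fully open they stand 13 mm farther back than shut.
Start: joints at [-1.317, 0.053, 1.613, -0, 1.476, -0.119], TCP at [0.228, -0.582, 0.405] pointing down, gripper open.
Joint ranges: [-3.01, 3.01], [-1.01, 2.22], [0.06, 2.58], [-1.02, 4.17], [0.09, 2.62], [-3.14, 3.14]. Speed limits (rad/s): [2.57, 2.57, 3.14, 3.14, 3.14, 3.14].

### API

Orientations are given as a rotation vector (axis times angle).
In Python, from station import get_obs, get_image, get_calibration, finish_job, look_for, masks_of, tip_of gives the robot as it stands.
- The arm moves only by the tool carry_out, never from a script. Its argument "increments" is a list of rows, each a list of 3 entries, a list of its own where there are three numbers: the turn, a rotation vector about the world's x, y, z in units of 0.1 rad (1.0 is 0.1 rad), then the shift along the world's x, y, z in units of 20 mm (1.0 is 20 mm), then the opening, from 0 (shut) to 1 (fully open). A call has 1 to 8 rows; each row shifts and turns the pose as measured when the row begins; what a row does not reach is not made up. A row lasts 1/10 s, in which the tool goes at most 50 mm and 8.59 degrees, less where a joint would pass 70% of its speed; a pose out of reach is approached as far as the arm can. A call with a number of a shift or a turn outside -1 to 1 is refused whole. A call with a gripper value outside its range is refused whole. The fingers move at their own pace and stop on an object; "squeeze" is the grip in N (left out, the last holds). Time passes only in rows, so rows that do not move let the fingers close. It gives the time, the measured TCP pose, the force and the opening at its end, in the units of the state.
- get_obs(): the state, without advancing time (a new reading comes with each control period).
- get_image(name): name is "scene" or "side" or "wrist"; returns (picture, depth): 384x512x3 uint8, blue, green, red; 384x512 float32, m along the optical axis (not along the pixel's ray), 0 where there is no reading.
- get_calibration(name): a dict with "fx", "fy", "cx", "cy" (pixels), "position" and "orientation" of the camera in the world. Camera axes: x right, y down, z forward; pixel columns grow to the right and rows downward; lengths in m; the calibration is good to about 2 mm. A picture is of the moment at which its call begins: read the wrist's pose just before it. get_calibration takes no time and is no camera call; for the wrist camera it gives the pose at the moment of the call.
- finish_job(): hands the job in, once; it reports no verdict.
Trained networks look in the newest picture that a camera, given by its name, has taken for a name from the list of things; names that differ only in an ending like _2 or _b are one class to them, and where a whole thing is asked for, a point or a joint stands for the part that bears it (a point fixed in the world has none). Each returns a list of dicts, best first, with "p" (0 to 1); they miss things now and then, are a little off and sometimes report something else, mostly with a low value. They report only what shows in the picture. A call takes as long as a camera call.
- look_for(camera, query): "centre" ([column, row] in pixels, amid what is visible of it).
- masks_of(camera, query): "region" (384x512 bool, what is visible of it) and "centre" ([column, row] in pixels, amid what is visible of it).
- tip_of(camera, query): "centre" ([column, row] in pixels: a listed point, or the origin of a listed thing).
The state is a dict: "t": time; "q": joint angles; "dq": joint speeds; "effort": joint torques, N m; "tool_pos": TCP position; "tool_rot": TCP orientation; "contact_force": force on the tool from outside, world axes, zero at the start; "wrist_torque": the same for the moment, N m; "opening": finger opening in m.
Only numpy, scipy, OpenCV 4.12 (cv2) and the standard library are available. Lean on these libraries where they do the work, as an engineer would, in place of code of your own. Each camera call takes 0.05 s, during which the arm holds its last target.

## Working session

There is one attempt and no reset: what is moved stays moved. The work goes in short steps, Python scripts to look and compute and a tool call to move; the robot and the scene stay as the last step left them, time stands still between calls to the robot, and variables do not carry over. Pictures are saved under pics/ and viewed, and the job is handed in when it is done.

Besides the shell and the picture viewer there is one more tool, called as name(argument=value, ...) on one line, values as JSON. carry_out: Moves the arm, as the interface text tells. Shifts and turns lie within -1 to 1; 1 stands for 20 mm of shift or 0.1 rad of turn. Its arguments: {"type":"object","properties":{"increments":{"type":"array","items":{"type":"array"}},"squeeze":{"type":"number"}},"required":["increments"]}

```bash
ls; mkdir -p pics; cat > h.py <<'E'
import numpy as np,cv2
from station import *
from scipy.spatial.transform import Rotation as R
def cal(n):
    c=get_calibration(n); o=np.array(c["orientation"],float)
    M=R.from_rotvec(o).as_matrix() if o.shape==(3,) else (o if o.shape==(3,3) else R.from_quat(o).as_matrix())
    return c,M,np.array(c["position"])
def ray(n,px):
    c,M,p=cal(n); d=M@np.array([(px[0]-c["cx"])/c["fx"],(px[1]-c["cy"])/c["fy"],1.0]); return p,d
def atz(n,px,z):
    p,d=ray(n,px); return p+d*(z-p[2])/d[2]
def proj(n,X):
    c,M,p=cal(n); v=M.T@(np.array(X)-p); return [c["fx"]*v[0]/v[2]+c["cx"],c["fy"]*v[1]/v[2]+c["cy"]]
E
python3 - <<'E'
from h import *
o=get_obs(); print({k:np.round(v,3) for k,v in o.items()})
for n in("scene","side"):
    print(get_calibration(n))
    im,d=get_image(n); cv2.imwrite(f"pics/{n}0.png",im)
    np.save(f"d_{n}.npy",d)
    for q in("selector","gate_corner","gate_end","grip","pivot"):
        for r in tip_of(n,q)[:1]: print(n,q,np.round(r["centre"],1),round(r["p"],2))
E
```

```text
pics
{'t': np.float64(0.0), 'q': array([-1.317,  0.053,  1.614, -0.   ,  1.476, -0.119]), 'dq': array([-0.001,  0.001, -0.001, -0.003, -0.   ,  0.   ]), 'effort': array([-1.0000e-03, -3.9368e+01, -3.7018e+01, -0.0000e+00,  7.0000e-03,
       -0.0000e+00]), 'tool_pos': array([ 0.228, -0.582,  0.403]), 'tool_rot': array([ 0.932,  1.364, -0.929]), 'contact_force': array([0.291, 0.763, 0.258]), 'wrist_torque': array([0.004, 0.03 , 0.044]), 'opening': np.float64(0.085)}
{'fx': 450.7391475301233, 'fy': 450.7391475301233, 'cx': 258.9832249445491, 'cy': 194.7746295783237, 'position': array([ 1.32318122, -0.9833028 ,  1.0468229 ]), 'orientation': array([-2.10608568, -0.70981299,  0.34024532])}
scene selector [235.8 222.1] 0.57
scene gate_corner [230.8 202.2] 0.8
scene gate_end [231.3 193.9] 0.63
scene grip [246.3 193.1] 0.6
scene pivot [237.1 217.7] 0.57
{'fx': 392.9563139561763, 'fy': 392.9563139561763, 'cx': 250.26956700686725, 'cy': 190.8705904224393, 'position': array([0.14543547, 0.73924666, 0.90689228]), 'orientation': array([-0.76202109,  2.59119158, -1.10867018])}
side selector [279.2 215.3] 0.97
side gate_corner [287.2 191.5] 0.97
side gate_end [293.6 196.2] 0.89
side grip [270.9 176. ] 0.81
```

View pics/scene0.png

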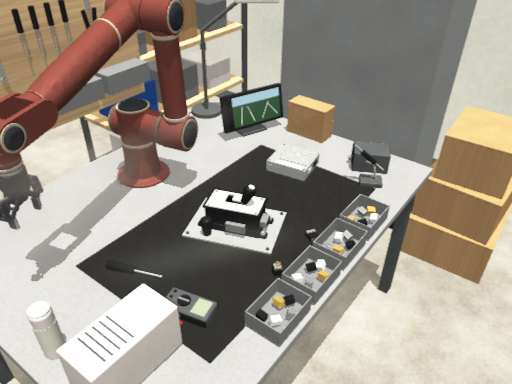

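View pics/side0.png

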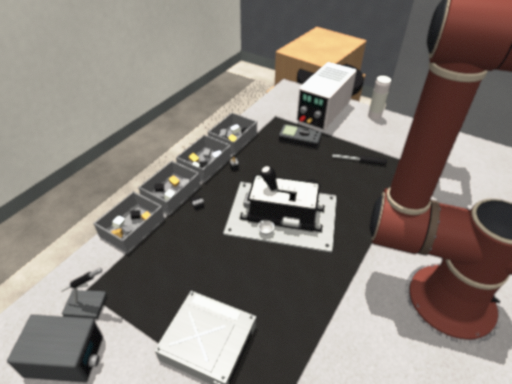

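```bash
python3 - <<'E'
from h import *
S={"scene":dict(selector=[235.8,222.1],gate_corner=[230.8,202.2],gate_end=[231.3,193.9],grip=[246.3,193.1]),"side":dict(selector=[279.2,215.3],gate_corner=[287.2,191.5],gate_end=[293.6,196.2],grip=[270.9,176])}
z=dict(selector=0,gate_corner=.104,gate_end=.104,grip=.16)
for k in z:
    for n in S: print(k,n,np.round(atz(n,S[n][k],z[k]),4))
    A=[];b=[]
    for n in S:
        p,d=ray(n,S[n][k]); d/=np.linalg.norm(d); P=np.eye(3)-np.outer(d,d); A.append(P); b.append(P@p)
    print("  tri",np.round(np.linalg.lstsq(np.vstack(A),np.hstack(b),rcond=None)[0],4))
E
```

```text
selector scene [ 0.5116 -0.0123  0.    ]
selector side [ 0.5228 -0.0154  0.    ]
  tri [ 0.5182 -0.0144  0.0041]
gate_corner scene [ 0.5103 -0.0357  0.104 ]
gate_corner side [ 0.5071 -0.0248  0.104 ]
  tri [ 0.5079 -0.0304  0.0993]
gate_end scene [0.4805 0.003  0.104 ]
gate_end side [ 0.4818 -0.0175  0.104 ]
  tri [ 0.4824 -0.0068  0.1116]
grip scene [ 0.5672 -0.0212  0.16  ]
grip side [ 0.5522 -0.0025  0.16  ]
  tri [ 0.5582 -0.0113  0.1505]
```

```bash
cat >> h.py <<'E'
def cloud(n,d):
    c,M,p=cal(n); v,u=np.mgrid[:384,:512]
    P=np.stack([(u-c["cx"])/c["fx"]*d,(v-c["cy"])/c["fy"]*d,d],-1)
    return P@M.T+p
E
python3 - <<'E'
from h import *
for n in("scene","side"):
    im=cv2.imread(f"pics/{n}0.png"); d=np.load(f"d_{n}.npy"); P=cloud(n,d)
    g=im.min(2)
    ok=(d>0)&(abs(P[...,0]-.52)<.25)&(abs(P[...,1]+.015)<.25)
    a=ok&(g>120)&(P[...,2]<.03)
    b=ok&(P[...,2]>.09)&(P[...,2]<.115)&(g>120)
    for nm,m,z in(("plate",a,.008),("gate",b,.104)):
        k,l,st,_=cv2.connectedComponentsWithStats(m.astype(np.uint8)); i=1+np.argmax(st[1:,4]); m=l==i
        v,u=np.nonzero(m); X=np.array([atz(n,(uu,vv),z)[:2] for uu,vv in zip(u,v)])
        r=cv2.minAreaRect((X*1000).astype(np.float32)); print(n,nm,len(u),r, "meanz",P[m][:,2].mean())
    kn=ok&(P[...,2]>.135)&(P[...,2]<.25); print("knob",kn.sum(),P[kn].mean(0),P[kn].max(0),P[kn].min(0))
    x,y=(170,150) if n=="scene" else (200,130)
    cv2.imwrite(f"pics/{n}z.png",cv2.resize(im[y:y+130,x:x+160],None,fx=5,fy=4.6,interpolation=cv2.INTER_CUBIC)[:600,:800])
    for q in("screw_tin","spare_knob","connector","relay","head_unit","multimeter","screwdriver"):
        get=tip_of(n,q)
        if get: print(n,q,np.round(get[0]["centre"]),np.round(atz(n,get[0]["centre"],.008),3),round(get[0]["p"],2))
E
```

```text
scene plate 1718 ((520.1669921875, -25.122299194335938), (323.0953063964844, 234.9542999267578), 21.17740821838379) meanz 0.007839130860880898
scene gate 830 ((519.0018310546875, -23.284019470214844), (190.85592651367188, 103.56400299072266), 21.06277847290039) meanz 0.10392072423520299
knob 169 [ 0.56951864 -0.01470662  0.16414892] [0.58656848 0.01217994 0.18340862] [ 0.54396584 -0.02869778  0.13504648]
scene screw_tin [132. 273.] [ 0.42  -0.413  0.008] 0.48
scene spare_knob [205. 232.] [ 0.469 -0.129  0.008] 0.68
scene connector [310. 238.] [0.777 0.071 0.008] 0.55
scene relay [228. 203.] [0.424 0.048 0.008] 0.68
scene head_unit [296. 169.] [0.498 0.412 0.008] 0.91
scene multimeter [188. 310.] [ 0.66  -0.413  0.008] 0.79
scene screwdriver [132. 273.] [ 0.419 -0.414  0.008] 0.69
side plate 2813 ((515.84423828125, -20.644271850585938), (324.4191589355469, 235.67153930664062), 20.990829467773438) meanz 0.00933795100846454Traceback (most recent call last):
  File "<stdin>", line 10, in <module>
  File "h.py", line 11, in atz
    p,d=ray(n,px); return p+d*(z-p[2])/d[2]
        ~~~^^^^^^
  File "h.py", line 9, in ray
    c,M,p=cal(n); d=M@np.array([(px[0]-c["cx"])/c["fx"],(px[1]-c["cy"])/c["fy"],1.0]); return p,d
          ~~~^^^
  File "h.py", line 5, in cal
    c=get_calibration(n); o=np.array(c["orientation"],float)
ValueError: time passes only in moves, steps and waits
```

View pics/scenez.png

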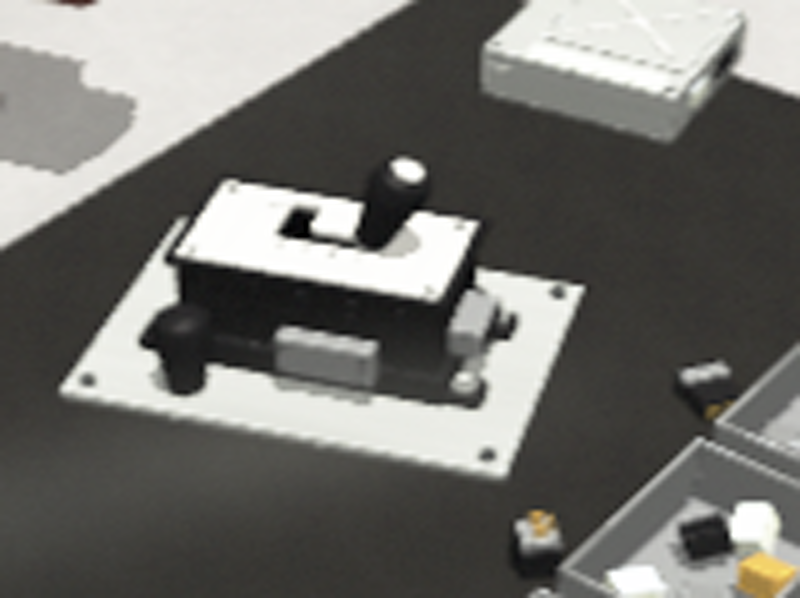

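```bash
sed -i 's/^def cal(n):/import functools\n@functools.lru_cache(None)\ndef cal(n):/' h.py
python3 - <<'E'
from h import *
o=get_obs(); print(o["t"],o["tool_pos"]); Rm=R.from_rotvec(o["tool_rot"]).as_matrix(); print(np.round(Rm,3)); print("z yaw",np.degrees(np.arctan2(Rm[1,2],Rm[0,2])))
for n in("scene","side"):
    im=cv2.imread(f"pics/{n}0.png"); d=np.load(f"d_{n}.npy"); P=cloud(n,d)
    g=im.min(2)
    if n=="scene":
        t=(d>0)&(P[...,1]<-.3)&(P[...,2]>.05)&(P[...,0]>.35); print("obst",P[t].min(0),P[t].max(0))
    ok=(d>0)&(abs(P[...,0]-.52)<.25)&(abs(P[...,1]+.015)<.25)
    a=ok&(g>120)&(P[...,2]<.03); b=ok&(P[...,2]>.09)&(P[...,2]<.115)&(g>120)
    for nm,m,z in(("plate",a,.008),("gate",b,.104)):
        k,l,st,_=cv2.connectedComponentsWithStats(m.astype(np.uint8)); i=1+np.argmax(st[1:,4]); m=l==i
        v,u=np.nonzero(m); X=np.array([atz(n,(uu,vv),z)[:2] for uu,vv in zip(u,v)])
        r=cv2.minAreaRect((X*1000).astype(np.float32)); print(n,nm,len(u),r, "meanz",P[m][:,2].mean())
    kn=ok&(P[...,2]>.135)&(P[...,2]<.25); c=np.cos(.367);s=np.sin(.367)
    K=(P[kn]-[.518,-.0225,0])@np.array([[c,-s,0],[s,c,0],[0,0,1]]); print("knob sel",K.mean(0),K.max(0),K.min(0)); tp=K[K[:,2]>K[:,2].max()-.006]; print("top",len(tp),tp.mean(0))
    x,y=(170,150) if n=="scene" else (200,130)
    cv2.imwrite(f"pics/{n}z.png",cv2.resize(im[y:y+130,x:x+160],None,fx=5,fy=4.6,interpolation=cv2.INTER_CUBIC)[:600,:800])
E
```

```text
0.95 [ 0.22761304 -0.58206115  0.40469809]
[[-0.     0.931  0.364]
 [ 0.     0.364 -0.931]
 [-1.     0.    -0.   ]]
z yaw -68.64163808641659
obst [ 0.44553291 -0.76112532  0.05000817] [ 0.93635309 -0.30054122  0.17487398]
scene plate 1718 ((520.1669921875, -25.122299194335938), (323.0953063964844, 234.9542999267578), 21.17740821838379) meanz 0.007839130860880898
scene gate 830 ((519.0018310546875, -23.284019470214844), (190.85592651367188, 103.56400299072266), 21.06277847290039) meanz 0.10392072423520299
knob sel [ 0.0508843  -0.01121136  0.16414892] [0.07243173 0.01223082 0.18340862] [ 0.02483855 -0.02288058  0.13504648]
top 33 [ 0.05178314 -0.00308595  0.18048792]
side plate 2813 ((515.84423828125, -20.644271850585938), (324.4191589355469, 235.67153930664062), 20.990829467773438) meanz 0.00933795100846454
side gate 1370 ((518.6354370117188, -21.604232788085938), (198.00872802734375, 107.40533447265625), 21.107006072998047) meanz 0.1049047776987502
knob sel [0.04474855 0.01137978 0.16597018] [0.06974237 0.02475782 0.18499986] [ 0.02353553 -0.01779252  0.13534121]
top 43 [0.04703536 0.00353398 0.18167148]
```

View pics/sidez.png

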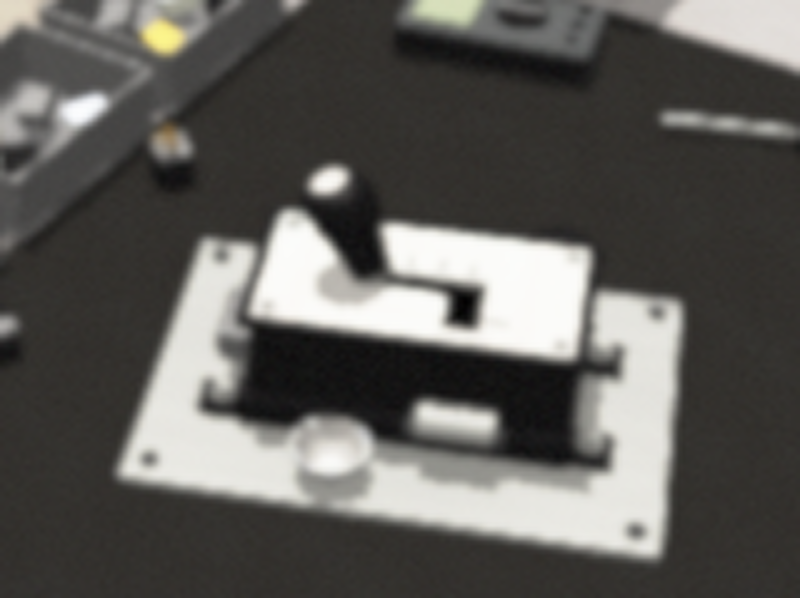

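carry_out(increments=[[[0,0,0],[0.7,1,0],0],[[0,0,0],[0.7,1,0],0],[[0,0,0],[0.7,1,0],0],[[0,0,0],[0.7,1,0],0],[[0,0,0],[0.7,1,0],0],[[0,0,0],[0.7,1,0],0],[[0,0,0],[0.7,1,0],0],[[0,0,0],[0.7,1,0],0]])

```text
t: 1.75
tool_pos: [0.341, -0.4182, 0.4049]
tool_rot: [0.934, 1.36, -0.935]
contact_force: [0.8, 0.4, 0.8]
opening: 0.0002
```

carry_out(increments=[[[0,0,0],[0.9,1,0],0],[[0,0,0],[0.9,1,0],0],[[0,0,0],[0.9,1,0],0],[[0,0,0],[0.9,1,0],0],[[0,0,0],[0.9,1,0],0],[[0,0,0],[0.9,1,0],0],[[0,0,0],[0.9,1,0],0],[[0,0,0],[0.9,1,0],0]])

```text
t: 2.55
tool_pos: [0.4895, -0.2506, 0.4063]
tool_rot: [0.934, 1.356, -0.936]
contact_force: [-0.1, -0.5, -0.2]
opening: 0.0002
```

carry_out(increments=[[[0,0,0],[0.9,1,0],0],[[0,0,0],[0.9,1,0],0],[[0,0,0],[0.9,1,0],0],[[0,0,0],[0.9,1,0],0],[[0,0,0],[0.9,1,0],0],[[0,0,0],[0.9,1,0],0],[[0,0,0],[0.9,1,0],0],[[0,0,0],[0.9,1,0],0]])

```text
t: 3.35
tool_pos: [0.6389, -0.0826, 0.4071]
tool_rot: [0.933, 1.354, -0.936]
contact_force: [-0.2, -0.3, -0.1]
opening: 0.0001
```

carry_out(increments=[[[0,0,0],[-0.1,1,-0.5],0],[[0,0,0],[-0.1,1,-0.5],0],[[0,0,0],[-0.2,1,-0.5],0],[[0,0,0],[-0.2,1,-0.7],0],[[0,0,0],[-0.2,0.9,-0.8],0],[[0,0,0],[0,0,-0.8],0],[[0,0,0],[0,0,-0.8],0],[[0,0,0],[0,0,0],0]])

```text
t: 4.15
tool_pos: [0.6241, 0.0217, 0.3107]
tool_rot: [0.93, 1.353, -0.932]
contact_force: [-1.1, -0.6, -0.1]
opening: 0.0005
```

```bash
cat > st.py <<'E'
from h import *
def sel(p):
    c,s=np.cos(np.radians(21.1)),np.sin(np.radians(21.1)); p=np.asarray(p,float)-[.5187,-.0225,0]
    return p@np.array([[c,-s,0],[s,c,0],[0,0,1]])
def st():
    o=get_obs(); Rm=R.from_rotvec(o["tool_rot"]).as_matrix(); f=sel(np.array(o["contact_force"])+[.5187,-.0225,0])
    print("t",round(float(o["t"]),2),"tip sel mm",np.round(1e3*sel(o["tool_pos"]+Rm[:,0]*.173),1),"F sel",np.round(f,1),"tool x",np.round(Rm[:,0],3))
E
cat > look.py <<'E'
import sys
from st import *
tag=sys.argv[1]
st()
out=[]
for n in sys.argv[2:]:
    im,d=get_image(n); x,y=(170,120) if n=="scene" else (200,110)
    if n=="wrist": x,y=176,112
    out.append(cv2.resize(im[y:y+160,x:x+160],(400,400),interpolation=cv2.INTER_CUBIC))
    if n!="wrist":
        S=cloud(n,d); S=np.stack([*np.moveaxis(sel(S),-1,0)],-1)
        k=(d>0)&(abs(S[...,0])<.12)&(abs(S[...,1])<.09)&(S[...,2]>.12)&(S[...,2]<.2); np.save(f"k_{n}.npy",S[k])
        g=im.max(2); 
        for r in tip_of(n,"grip")[:1]:
            print(n,"grip",np.round(r["centre"],1),round(r["p"],2),"sel@z.155",np.round(1e3*sel(atz(n,r["centre"],.155)),1))
cv2.imwrite(f"pics/{tag}.png",np.hstack(out))
E
python3 look.py l1 scene side
```

```text
t 4.15 tip sel mm [114.9   1.9 137.7] F sel [-1.2 -0.2 -0.1] tool x [ 0.007 -0.006 -1.   ]
scene grip [245.4 192. ] 0.54 sel@z.155 [ 39.   -4.5 155. ]
side grip [269.  177.7] 0.69 sel@z.155 [ 43.3   9.3 155. ]
```

View pics/l1.png

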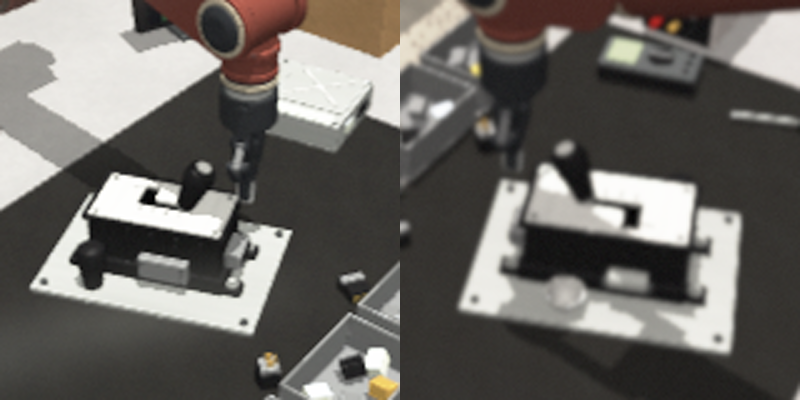

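carry_out(increments=[[[0,0,0],[-0.47,-0.19,0],0],[[0,0,0],[-0.47,-0.19,0],0],[[0,0,0],[-0.47,-0.19,0],0],[[0,0,0],[-0.47,-0.19,0],0],[[0,0,0],[-0.47,-0.19,0],0],[[0,0,0],[-0.47,-0.19,0],0]])

```text
t: 4.95
tool_pos: [0.5698, -0.0032, 0.326]
tool_rot: [0.948, 1.323, -0.91]
contact_force: [5.6, 5.4, 5.1]
opening: -0.0002
```

```bash
python3 look.py l2 scene side
```

```text
t 4.95 tip sel mm [ 61.4  -3.4 153.2] F sel [7.1 3.1 5.1] tool x [ 0.043 -0.002 -0.999]
scene grip [241.4 190.1] 0.66 sel@z.155 [ 22.7   2.1 155. ]
side grip [275.9 176. ] 0.73 sel@z.155 [ 25.1  -2.  155. ]
```

View pics/l2.png

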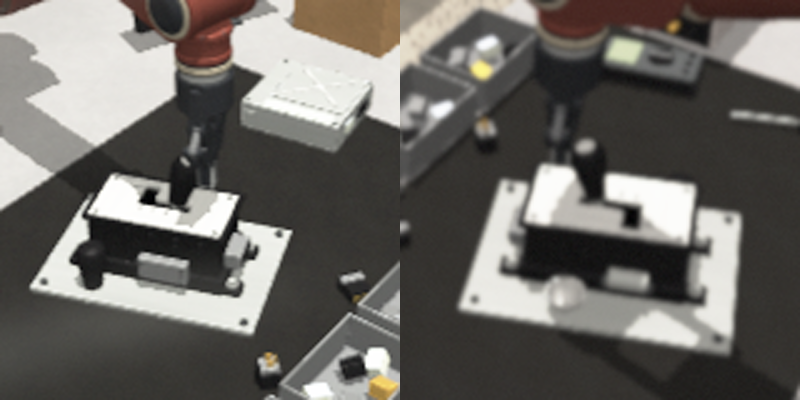

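carry_out(increments=[[[0,0.2,0],[-0.48,-0.13,-0.3],0],[[0,0.2,0],[-0.48,-0.13,-0.3],0],[[0,0.1,0],[-0.48,-0.13,-0.3],0],[[0,0.1,0],[-0.48,-0.13,-0.2],0]])

```text
t: 5.55
tool_pos: [0.5344, -0.0141, 0.3131]
tool_rot: [0.934, 1.351, -0.931]
contact_force: [4.6, 0.7, 3.6]
opening: -0.0002
```

```bash
python3 look.py l3 scene
```

```text
t 5.55 tip sel mm [ 18.9   0.9 140.1] F sel [ 4.5 -1.   3.6] tool x [ 0.009 -0.004 -1.   ]
scene grip [229.8 185. ] 0.64 sel@z.155 [-24.7  19.4 155. ]
```

View pics/l3.png

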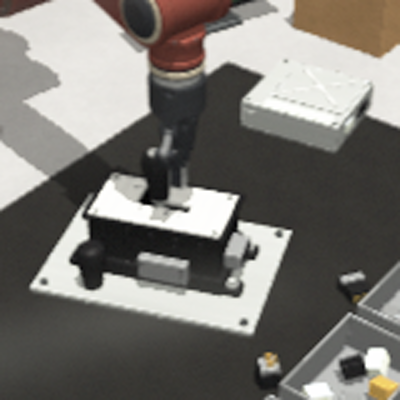

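carry_out(increments=[[[0,0.1,0],[-0.46,-0.18,-0.1],0],[[0,0.1,0],[-0.46,-0.18,-0.1],0],[[0,0,0],[-0.46,-0.18,-0.1],0]])

```text
t: 5.95
tool_pos: [0.5077, -0.0251, 0.3097]
tool_rot: [0.931, 1.36, -0.937]
contact_force: [4.9, 2.5, -0.2]
opening: 0.0
```

```bash
python3 -c "
from st import *
st()"
```

```text
t 5.95 tip sel mm [-11.7   1.1 136.7] F sel [ 5.5  0.5 -0.2] tool x [-0.002 -0.003 -1.   ]
```

carry_out(increments=[[[0,0,0],[-0.28,-0.11,0],0],[[0,0,0],[-0.28,-0.11,0],0]])

```text
t: 6.15
tool_pos: [0.4965, -0.0291, 0.309]
tool_rot: [0.937, 1.356, -0.932]
contact_force: [14.4, 6.3, -6.4]
opening: -0.0001
```

```bash
python3 look.py l4 scene side
```

```text
t 6.15 tip sel mm [-22.3   1.5 136. ] F sel [15.7  0.7 -6.4] tool x [ 0.005 -0.    -1.   ]
scene grip [219.9 187.9] 0.61 sel@z.155 [-51.5  -6.9 155. ]
side grip [301.4 181.1] 0.71 sel@z.155 [-49.4   5.  155. ]
```

View pics/l4.png

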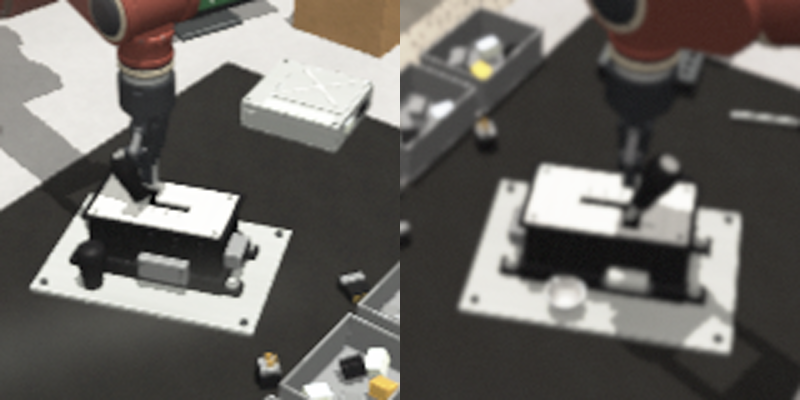

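carry_out(increments=[[[0,0,0],[0.46,0.18,0],0],[[0,0,0],[0.46,0.18,0],0],[[0,0,0],[0.36,-0.93,0],0],[[0,0,0],[0.36,-0.93,0],0],[[0,0,0],[0.36,-0.93,0],0],[[0,0,0],[-0.65,-0.25,0],0],[[0,0,0],[-0.65,-0.25,0],0],[[0,0,0],[-0.65,-0.25,0],0]])

```text
t: 7.15
tool_pos: [0.4964, -0.093, 0.3032]
tool_rot: [0.928, 1.376, -0.94]
contact_force: [-0.1, 0.5, 0.8]
opening: 0.0001
```

```bash
python3 look.py l5 scene side
```

```text
t 7.15 tip sel mm [-48.5 -56.6 130.2] F sel [0.1 0.5 0.8] tool x [-0.015  0.001 -1.   ]
side grip [303.4 182.6] 0.66 sel@z.155 [-55.6  10.1 155. ]
```

View pics/l5.png

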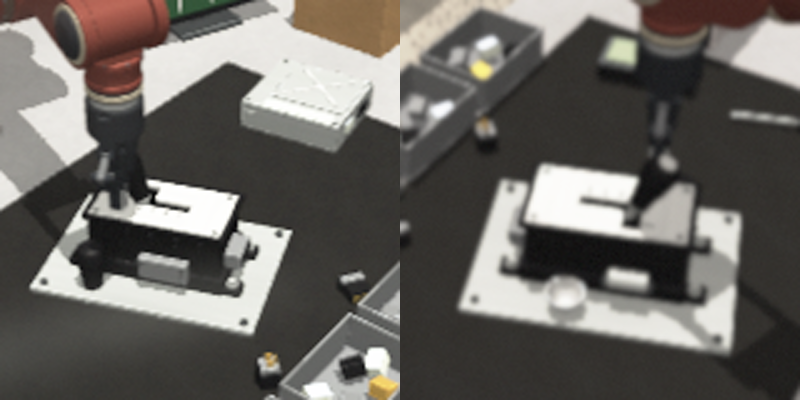

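carry_out(increments=[[[0,-0.15,0],[-0.1,0.5,0.2],0],[[0,0,0],[-0.15,0.47,0.1],0],[[0,0,0],[-0.18,0.47,0],0],[[0,0,0],[-0.18,0.47,0],0]])

```text
t: 7.75
tool_pos: [0.4852, -0.0521, 0.3119]
tool_rot: [0.931, 1.355, -0.93]
contact_force: [-0.6, -4.7, 0.7]
opening: -0.0001
```

```bash
python3 -c "
from st import *
st()"
```

```text
t 7.75 tip sel mm [-41.2 -16.5 138.9] F sel [-2.3 -4.2  0.7] tool x [ 0.006 -0.003 -1.   ]
```

carry_out(increments=[[[0,0,0],[-0.2,0.46,-0.05],0],[[0,0,0],[-0.2,0.46,-0.05],0]])

```text
t: 7.95
tool_pos: [0.4769, -0.0322, 0.3108]
tool_rot: [0.93, 1.352, -0.929]
contact_force: [2.5, -4.1, -2.0]
opening: 0.0
```

```bash
python3 look.py l6 scene side
```

```text
t 7.95 tip sel mm [-41.4   4.5 137.8] F sel [ 0.8 -4.7 -2. ] tool x [ 0.009 -0.006 -1.   ]
scene grip [224.2 183.4] 0.68 sel@z.155 [-46.4  22.9 155. ]
side grip [300.4 192.2] 0.76 sel@z.155 [-51.7  51.  155. ]
```

View pics/l6.png

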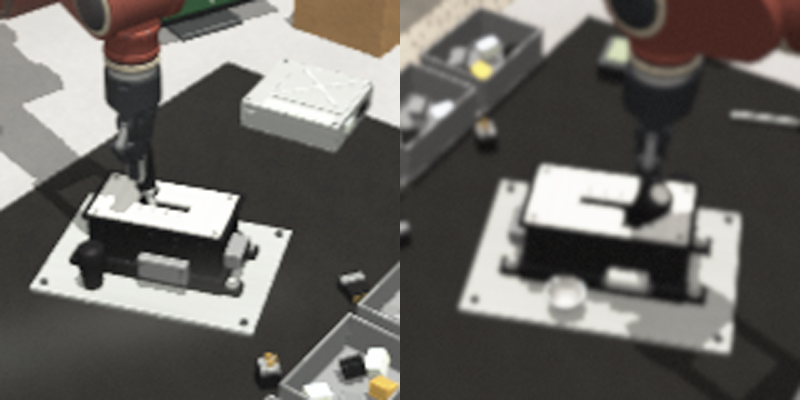

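Continue gently until the stop shows in the force.

carry_out(increments=[[[0,0,0],[-0.1,0.25,0],0],[[0,0,0],[-0.1,0.25,0],0]])

```text
t: 8.35
tool_pos: [0.4731, -0.0228, 0.3098]
tool_rot: [0.93, 1.352, -0.93]
contact_force: [4.0, -6.7, -2.9]
opening: -0.0002
```

```bash
python3 -c "
from st import *
st()"
```

```text
t 8.35 tip sel mm [-41.6  14.7 136.9] F sel [ 1.3 -7.6 -2.9] tool x [ 0.008 -0.006 -1.   ]
```

carry_out(increments=[[[0,0,0],[-0.1,0.25,0],0],[[0,0,0],[-0.1,0.25,0],0]])

```text
t: 8.55
tool_pos: [0.4702, -0.015, 0.3099]
tool_rot: [0.923, 1.338, -0.934]
contact_force: [8.2, -16.3, -5.6]
opening: -0.0003
```

```bash
python3 look.py l7 scene side
```

```text
t 8.55 tip sel mm [-41.2  20.4 136.9] F sel [  1.8 -18.2  -5.6] tool x [ 0.016 -0.019 -1.   ]
scene grip [227.1 184.9] 0.59 sel@z.155 [-33.8  17.2 155. ]
side grip [298.1 195.9] 0.59 sel@z.155 [-47.2  66.8 155. ]
```

View pics/l7.png

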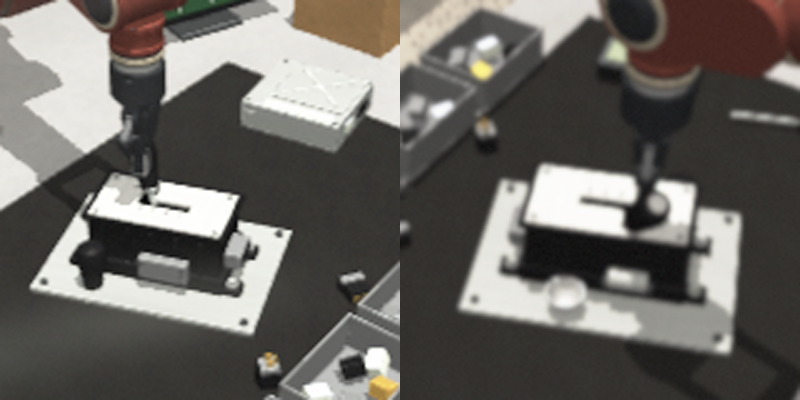

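carry_out(increments=[[[0,0,0],[-0.1,0.25,0],0],[[0,0,0],[-0.05,0.12,0],0]])

```text
t: 8.95
tool_pos: [0.4688, -0.0121, 0.3106]
tool_rot: [0.914, 1.319, -0.941]
contact_force: [5.9, -13.6, -4.8]
opening: -0.0002
```

```bash
python3 -c "
from st import *
st()"
```

```text
t 8.95 tip sel mm [-41.   20.1 137.8] F sel [  0.6 -14.8  -4.8] tool x [ 0.025 -0.037 -0.999]
```

Stop confirmed (tip stays at 20 mm, force 15–18 N). Retreat straight back −y, then up.

carry_out(increments=[[[0,0,0],[0.18,-0.47,0],0],[[0,0,0],[0.3,-0.8,0],0],[[0,0,0],[0.3,-0.8,0],0],[[0,0,0],[0.3,-0.8,0.3],0],[[0,0,0],[0.3,-0.8,1],0],[[0,0,0],[0.3,-0.8,1],0],[[0,0,0],[0.3,-0.8,1],0],[[0,0,0],[0.3,-0.8,1],0]])

```text
t: 9.75
tool_pos: [0.5121, -0.1339, 0.3912]
tool_rot: [0.92, 1.345, -0.943]
contact_force: [-0.4, 0.7, -0.3]
opening: 0.0004
```

carry_out(increments=[[[0,0,0],[0,-1,0.8],0],[[0,0,0],[0,-1,0.5],0],[[0,0,0],[0,-1,0],0],[[0,0,0],[0,-1,0],0],[[0,0,0],[0,-1,0],0],[[0,0,0],[0,-0.5,0],0],[[0,0,0],[0,0,0],0]])

```text
t: 10.45
tool_pos: [0.5123, -0.247, 0.4189]
tool_rot: [0.931, 1.354, -0.938]
contact_force: [0.6, 0.2, 0.5]
opening: 0.0001
```

```bash
python3 look.py l8 scene side; python3 - <<'E'
from h import *
for n in("scene","side"):
    K=np.load(f"k_{n}.npy"); K=K[(K[:,2]>.13)&(K[:,2]<.2)]; t=K[K[:,2]>K[:,2].max()-.006]; print(n,len(K),K.mean(0),K.max(0),"top",t.mean(0))
import math
# model: top at s=158
sx=math.tan(.38); sy=math.tan(.34); v=np.array([-sx,sy,1]);v/=np.linalg.norm(v); print("expect top",v*158+[0,0,32],"grip",v*130+[0,0,32])
E
```

```text
t 10.45 tip sel mm [ -86.8 -208.4  245.9] F sel [ 0.6 -0.   0.5] tool x [ 0.003 -0.007 -1.   ]
scene grip [227.4 184.3] 0.67 sel@z.155 [-34.   20.9 155. ]
side grip [299.8 192.8] 0.66 sel@z.155 [-50.3  53.7 155. ]
scene 164 [-0.04437396  0.03416561  0.15506665] [-0.02482919  0.06008019  0.17786454] top [-0.04868798  0.04194774  0.17410857]
side 222 [-0.05069546  0.05825494  0.16131308] [-0.02590447  0.07239517  0.17730962] top [-0.05094172  0.04978982  0.17396114]
expect top [-55.67815406  49.31093912 171.4000518 ] grip [-45.81113942  40.57229168 146.69624516]
```

View pics/l8.png

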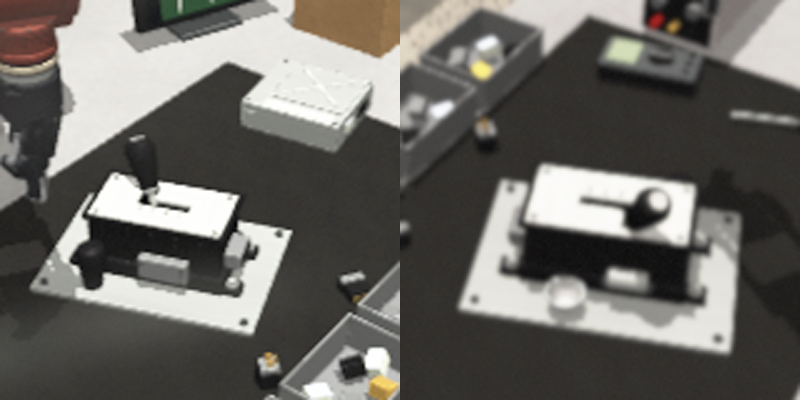

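```bash
cat > fit.py <<'E'
from st import *
from scipy.optimize import least_squares
ps=np.array([85,100,128,142,150,158.]);pr=np.array([13.5,15,20.5,22,19,10.])
def fit(K):
    K=K*1e3; K=K[(K[:,2]>120)]
    def res(a):
        v=np.array([-np.tan(a[0]-.38),np.tan(a[1]),1]);v/=np.linalg.norm(v)
        w=K-[a[2],a[3],32]; s=w@v; r=np.linalg.norm(w-np.outer(s,v),axis=1)
        out=np.where(s>157,np.hypot(s-158,np.maximum(r-10,0))*np.sign(s-158), r-np.interp(s,ps,pr))
        return np.r_[out, (a[2:]-0)/2*np.sqrt(len(K))*.0+ (a[2:])*20]
    f=least_squares(res,[.4,.1,0,0],loss="soft_l1",f_scale=2); return f.x,np.sqrt(np.mean(f.fun[:-2]**2)),len(K)
if __name__=="__main__":
    L=[]
    for n in("scene","side"):
        K=np.load(f"k_{n}.npy"); K=K[K[:,2]>.125]; L.append(K); print("final",n,fit(K))
    print("final both",fit(np.vstack(L)))
    L=[]
    for n in("scene","side"):
        d=np.load(f"d_{n}.npy"); S=sel(cloud(n,d)); K=S[(d>0)&(abs(S[...,0])<.12)&(abs(S[...,1])<.09)&(S[...,2]>.125)&(S[...,2]<.2)]; L.append(K); print("init",n,fit(K))
    print("init both",fit(np.vstack(L)))
E
python3 fit.py
```

```text
final scene (array([ 0.78253948,  0.37580285, -0.0287107 ,  0.02963337]), np.float64(3.079807993666573), 175)
final side (array([ 0.763238  ,  0.37231774, -2.2809025 ,  0.67777641]), np.float64(2.51491059803603), 229)
final both (array([ 0.75612905,  0.37310071, -3.41869899,  0.48967238]), np.float64(2.6415326307903753), 404)
init scene (array([ 0.01678443,  0.00472056,  0.00621106, -0.00414994]), np.float64(2.7128556690611183), 188)
init side (array([0.02566475, 0.00475322, 0.04859376, 0.00061728]), np.float64(1.8491288314916394), 265)
init both (array([ 0.0226313 ,  0.00515811,  0.05492607, -0.00269716]), np.float64(2.2706834799785565), 453)
```

```bash
python3 -c "
from st import *
st(); print(finish_job())"
```

```text
t 10.65 tip sel mm [ -86.1 -207.4  246.2] F sel [-0.5 -0.1 -0.7] tool x [ 0.003 -0.008 -1.   ]
the job is handed in; nothing more can be done
None
```

The lever is at the end of the short leg. I pushed it with the shut fingertips back along the long leg to the corner stop, then from the other side across to the end stop. I backed off and handed the job in at about 10.7 s.

- **Stops:** the force rose to about 16 N at the corner and 15–18 N at the end. At the end the fingertip stopped moving even when I pushed again. The highest force I read was about 18 N.
- **Final pose:** with the arm clear, fitting the knob's shape to the depth readings of both cameras gave a shift of about 0.76 and a select of about 0.37. The stops are at 0.76 and 0.34, so the lever is home within the fit's error.
- **Disagreement:** the networks' estimates of the grip point differed between the two cameras by about 16 mm along and 33 mm across, so I relied on the fit and the forces.
- **Other things:** in the last pictures the spare knob, screw tin, head unit, connector, relay and multimeter look where they were, and so does the part of the screwdriver that shows. I checked this by eye and did not measure it.
- **During the first push:** the fingertip rode up about 15 mm against the knob. I corrected the height and carried on; it stayed on the knob throughout.

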